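# Snap the lid of the parts box shut all round

## Task

The lid of the small-parts box on the bench has been laid on but not snapped shut: the rim section on each of its four sides stands up. With the fingertips, press each of the four sections down until it clicks and stays flat. Press firmly but without crushing the box, leave the box standing where it is, do not lift it, and leave the spool, tape measure and tape roll beside it alone.

Things in the scene. Friction and masses are not known exactly. Their poses are not given: they have to be found in the camera images.
- parts_box: Loose box, 0.8 to 1.2 kg: ribbed grey plastic tub, white snap-fit lid, 134 x 174 mm over the lid (long side along its y), 58 mm high. Origin: centre of the underside, z up. Lid middle (68 x 108 mm, top at 57 mm) and corners are fixed. On each side, between the corners, is a hinged rim section: 32 mm from hinge to outer edge, 5 mm thick, lip turned down, standing up at a slant until snapped shut.
- flap_front (a joint): Hinge angle (rad) of the long rim section on the box's -x side, 108 mm long. 0: standing up, outer edge 12 mm too high. 0.40: shut, level. Hinge line: level, 35 mm from the box centre, 53 mm above the bench. Snap fit: springs back up if let go below 0.25, clicks shut by itself beyond 0.25; it takes 6 to 9 N straight down on its outer part.
- press_front (a point): Place to press on the long rim section on the box's -x side: on its top face, middle of its length, 20 mm out from the hinge line and 12 mm in from the outer edge (moves with the section; shut, it lies 55 mm from the box centre, 58 mm above the bench).
- flap_back (a joint): Hinge angle (rad) of the long rim section on the box's +x side, 108 mm long. 0: standing up, outer edge 12 mm too high. 0.40: shut, level. Hinge line: level, 35 mm from the box centre, 53 mm above the bench. Snap fit: springs back up if let go below 0.25, clicks shut by itself beyond 0.25; it takes 6 to 9 N straight down on its outer part.
- press_back (a point): Place to press on the long rim section on the box's +x side: on its top face, middle of its length, 20 mm out from the hinge line and 12 mm in from the outer edge (moves with the section; shut, it lies 55 mm from the box centre, 58 mm above the bench).
- flap_left (a joint): Hinge angle (rad) of the short rim section on the box's +y side, 68 mm long. 0: standing up, outer edge 12 mm too high. 0.40: shut, level. Hinge line: level, 55 mm from the box centre, 53 mm above the bench. Snap fit: springs back up if let go below 0.25, clicks shut by itself beyond 0.25; it takes 6 to 9 N straight down on its outer part.
- press_left (a point): Place to press on the short rim section on the box's +y side: on its top face, middle of its length, 20 mm out from the hinge line and 12 mm in from the outer edge (moves with the section; shut, it lies 75 mm from the box centre, 58 mm above the bench).
- flap_right (a joint): Hinge angle (rad) of the short rim section on the box's -y side, 68 mm long. 0: standing up, outer edge 12 mm too high. 0.40: shut, level. Hinge line: level, 55 mm from the box centre, 53 mm above the bench. Snap fit: springs back up if let go below 0.25, clicks shut by itself beyond 0.25; it takes 6 to 9 N straight down on its outer part.
- press_right (a point): Place to press on the short rim section on the box's -y side: on its top face, middle of its length, 20 mm out from the hinge line and 12 mm in from the outer edge (moves with the section; shut, it lies 75 mm from the box centre, 58 mm above the bench).
- thread_spool: Bystander: orange thread spool standing upright, 43 mm across, 47 mm high, to the left of the box. Origin: centre of its underside.
- tape_measure: Bystander: yellow and black tape measure standing on the bench, 62 x 75 mm, 73 mm high, on the robot's side of the box. Origin: centre of its underside.
- tape_roll: Bystander: yellow roll of tape lying flat, 56 mm across, 22 mm high, to the right of the box. Origin: centre of its underside.

How it is judged:
By the outcome, as a careful person would: the job done as asked, in the order asked, and still so for the second after the job is handed in, with the robot touching nothing.
It also fails if it takes over 51 s, if anything falls off the work surface, if the arm or the gripper's body presses on something with over 40 N, if the wrist force passes 120 N, or if a joint passes its speed limit or range.

## Robot

A 6-joint arm with a two-finger parallel gripper is mounted at the origin on a cart in front of the work surface, level with it; the furniture and walls round the work are solid. World frame = base frame: x ahead of the robot, y to its left, z up, the work surface at z = 0. Lengths are in m, angles in rad, forces in N, time in s.
With the tool pointing down it reaches from about 0.35 to 0.775 m from the base axis. Payload 5.5 kg.
Tool frame: the origin (TCP) lies at the very end of the fingers, on their centre line; the grasp point (between the pads) lies 19 mm behind it; z points along the fingers, y is the line along which they close (so a half turn about z gives the same grasp; the last joint's range is limited). The gripper opens to 85 mm and grips with 20 to 120 N. Pads are 22 mm wide; open, the fingers measure 114 mm over their backs; the gripper's body (76 mm by 85 mm) begins 54 mm behind the grasp point. The pads swing forward as they close: fully open they stand 13 mm farther back than shut.
Start: joints at [1.142, 0.313, 0.046, 1.304, 0, 1.431], TCP at [0.164, 0.551, 0.231] pointing down, gripper open.
Joint ranges: [-2.76, 2.76], [-0.86, 1.69], [-1.03, 1.26], [-2.2, 2.34], [-1.47, 1.5], [-3.14, 3.14]. Speed limits (rad/s): [2.57, 2.57, 3.14, 3.14, 3.14, 3.14].

## Interface

Orientations are given as a unit quaternion [w, x, y, z].
In Python, from workcell import get_state, read_camera, calibration, hand_in gives the robot as it stands.
- The arm moves only by the tool drive_tool, never from a script. Its argument "deltas" is a list that holds one entry, the list of rows, each a list of 7 numbers: the closure in counts, from 0 (fully open) to 255 (shut), then the shift along the tool's x, y, z in m, then the turn, a rotation vector about the tool's x, y, z in degrees. A call has 1 to 12 rows; each row is the pose to reach, as a shift and turn from the pose commanded when the call began, along the tool's axes at that moment; what a row does not reach only later rows make up. A row lasts 1/8 s, in which the tool goes at most 62.5 mm and 10.7 degrees, less where a joint would pass 70% of its speed; a pose out of reach is approached as far as the arm can. A call with a gripper value outside its range is refused whole. The fingers move at their own pace and stop on an object; "newtons" is the grip in N (left out, the last holds). Time passes only in rows, so rows that repeat a pose let the fingers close. It gives the time, the measured TCP pose, the force, the opening and the grip force at its end, in the units of the state.
- get_state(): the state, without advancing time (a new reading comes with each control period).
- read_camera(name): name is "scene" or "top"; returns (picture, depth): 400x640x3 uint8, red, green, blue; 400x640 float32, m along the optical axis (not along the pixel's ray), 0 where there is no reading.
- calibration(name): a dict with "mtx" (3x3 intrinsics, pixels), "k1" (the pictures are not rectified: a ray, as slopes to the right and down, at radius r is drawn at 1 + k1 r^2 times it, then the intrinsics apply), "world_from_camera" (4x4, takes a point from camera to world coordinates). Camera axes: x right, y up, looking along -z (the intrinsics and any distortion apply to the point x, -y, -z); pixel columns grow to the right and rows downward; lengths in m; the calibration is good to about 2 mm. A picture is of the moment at which its call begins. calibration takes no time and is no camera call.
- hand_in(): hands the job in; it is judged then, once.
The state is a dict: "clock": time; "joint_pos": joint angles; "qvel": joint speeds; "tau": joint torques, N m; "tcp_pos": TCP position; "orientation": TCP orientation; "wrist_force": force on the tool from outside, world axes, zero at the start; "ft_torque": the same for the moment, N m; "finger_gap": finger opening in m; "grip_force": force on a finger pad.
Only numpy, scipy, OpenCV 4.12 (cv2) and the standard library are available. Lean on these libraries where they do the work, as an engineer would, in place of code of your own. Each camera call takes 0.05 s, during which the arm holds its last target. There are 200 camera calls.

## Working session

There is one attempt and no reset: what is moved stays moved. The work goes in short steps, Python scripts to look and compute and a tool call to move; the robot and the scene stay as the last step left them, time stands still between calls to the robot, and variables do not carry over. Pictures are saved under pics/ and viewed, at most 10 in all, crops included, and the job is handed in when it is done.

Besides the shell and the picture viewer there is one more tool, called after "Request:" as name(argument=value, ...), one argument or row to a line, values as JSON. drive_tool: Moves the arm, as the interface text tells. Its arguments: {"type":"object","properties":{"deltas":{"type":"array","items":{"type":"array","items":{"type":"array","items":{"type":"number"}}}},"newtons":{"type":"number"}},"required":["deltas"]}

```bash
mkdir -p pics; cat > h.py <<'E'
import numpy as np, cv2
from workcell import *
def cloud(name):
    im,d=read_camera(name); c=calibration(name); K=np.array(c["mtx"],float)
    v,u=np.mgrid[0:400,0:640]
    p=np.stack([u,v],-1).reshape(-1,1,2).astype(float)
    n=cv2.undistortPoints(p,K,np.array([c["k1"],0,0,0,0.])).reshape(400,640,2)
    T=np.array(c["world_from_camera"])
    P=np.stack([n[...,0]*d,-n[...,1]*d,-d],-1)@T[:3,:3].T+T[:3,3]
    P[d==0]=np.nan
    return im,P
E
python3 - <<'E'
from h import *
for n in("scene","top"):
    im,P=cloud(n); cv2.imwrite(f"pics/{n}0.png",im[...,::-1]); np.save(n,P)
    z=P[...,2]; print(n,np.nanpercentile(z,[1,25,50,75,99]),calibration(n)["world_from_camera"])
    m=(z>.045)&(z<.085)&(P[...,0]>.2)&(P[...,0]<.8)
    mm=m.astype(np.uint8); k,l,s,_=cv2.connectedComponentsWithStats(mm)
    for i in range(1,k):
        if s[i,4]>80:
            q=P[l==i]; print(s[i],q.mean(0).round(3),q.min(0).round(3),q.max(0).round(3))
s=get_state();print(s)
E
```

```text
scene [-8.61676256e-01 -3.80144519e-04  5.36327708e-02  2.34342835e-01
  4.64122848e-01] [[ 0.88634689  0.22737455 -0.40334848  0.22719179]
 [-0.46298997  0.42501222 -0.77782061 -0.8030513 ]
 [-0.00542858  0.87616518  0.4819804   0.50006793]
 [ 0.          0.          0.          1.        ]]
[ 108   80  133   25 1160] [0.484 1.141 0.065] [0.2   1.123 0.045] [0.799 1.16  0.085]
[271 123  79  44 919] [0.718 0.19  0.064] [0.667 0.108 0.045] [0.8   0.452 0.085]
[ 133  170  107   38 1485] [0.348 0.089 0.07 ] [0.217 0.062 0.045] [0.459 0.16  0.085]
[363 192  37  14 332] [ 0.74  -0.134  0.048] [ 0.7   -0.164  0.045] [ 0.783 -0.099  0.05 ]
[ 294  196   99   61 3368] [ 0.593 -0.203  0.06 ] [ 0.516 -0.293  0.045] [ 0.676 -0.049  0.072]
[277 240  34  21 533] [ 0.465 -0.24   0.058] [ 0.434 -0.26   0.045] [ 0.499 -0.212  0.074]
[ 412  269   82   50 2288] [ 0.645 -0.478  0.062] [ 0.598 -0.522  0.045] [ 0.707 -0.416  0.085]
[ 549  294   59   41 1368] [ 0.775 -0.602  0.064] [ 0.754 -0.636  0.045] [ 0.8   -0.555  0.085]
[ 586  365   54   35 1351] [ 0.702 -0.698  0.059] [ 0.678 -0.728  0.045] [ 0.739
[... 1550 characters left out ...]
]
{'clock': 0.1, 'joint_pos': array([ 1.14240809e+00,  3.13940741e-01,  4.51128506e-02,  1.30360621e+00,
       -1.14044816e-05,  1.43121567e+00]), 'qvel': array([ 0.00047414, -0.00317077,  0.00282542, -0.00116209,  0.00038578,
       -0.00028323]), 'tau': array([ 3.47583969e-03, -4.81724882e+01,  2.99244922e+01,  1.27396695e-02,
       -1.35405307e-04,  1.13623415e-05]), 'tcp_pos': array([0.16357921, 0.55077352, 0.23049754]), 'orientation': array([-2.23963433e-04,  1.43902397e-01,  9.89591547e-01, -7.87683114e-04]), 'wrist_force': array([-0.06084431,  0.37465234,  0.19175743]), 'ft_torque': array([-0.01816364, -0.04304993,  0.02135584]), 'grip_force': 0.0, 'finger_gap': 0.08544838249237603}
```

```bash
python3 - <<'E'
from h import *
from scipy.optimize import minimize
P=np.load("top.npy"); S=np.load("scene.npy")
im=cv2.imread("pics/top0.png"); cv2.imwrite("pics/topc.png",cv2.resize(im[90:290,230:480],None,fx=3,fy=3))
for A in(P,S):
    z=A[...,2]; m=(z>.05)&(z<.08)&(abs(A[...,0]-.597)<.11)&(abs(A[...,1]+.197)<.11)
    q=A[m]; l=q[(q[:,2]<.0595)&(q[:,2]>.053)]
    mm=m.astype(np.uint8);k,lab,s,_=cv2.connectedComponentsWithStats(mm);b=1+np.argmax(s[1:,4]);q=A[lab==b]
    print(cv2.minAreaRect((q[:,:2]*1000).astype(np.float32)),len(q))
    # model: fit heights of lid to template
    def h(p):
        c,s_=np.cos(p[2]),np.sin(p[2]);d=q[:,:2]-p[:2];x=abs(d@[c,s_]);y=abs(d@[-s_,c])
        t=np.full(len(q),.0575); t+=np.where((y<.054)&(x>.035),(x-.035)*.4,0)+np.where((x<.034)&(y>.055),(y-.055)*.4,0)
        out=np.maximum(x-.067,0)+np.maximum(y-.087,0)
        return np.minimum(abs(q[:,2]-t-p[3]),.006).mean()+out.mean()*5
    best=min((minimize(h,[.597,-.197,a,0],method="Nelder-Mead",options=dict(initial_simplex=np.array([[.597,-.197,a,0],[.607,-.197,a,0],[.597,-.187,a,0],[.597,-.197,a+.2,0],[.597,-.197,a,.003]]),maxiter=2000)) for a in np.arange(-1.5,1.6,.25)),key=lambda r:r.fun)
    print(best.x.round(4),np.degrees(best.x[2]),best.fun)
E
```

```text
((598.171630859375, -197.09686279296875), (139.97019958496094, 179.27688598632812), 12.052239418029785) 4002
[ 0.5971 -0.1969  0.2094 -0.    ] 11.999961633806207 0.0020382861593308374
((595.90234375, -197.04034423828125), (138.24822998046875, 178.7947235107422), 12.78772258758545) 3213
[ 5.948e-01 -1.984e-01  2.139e-01  1.000e-04] 12.255792211924717 0.0021009023049201763
```

View pics/topc.png

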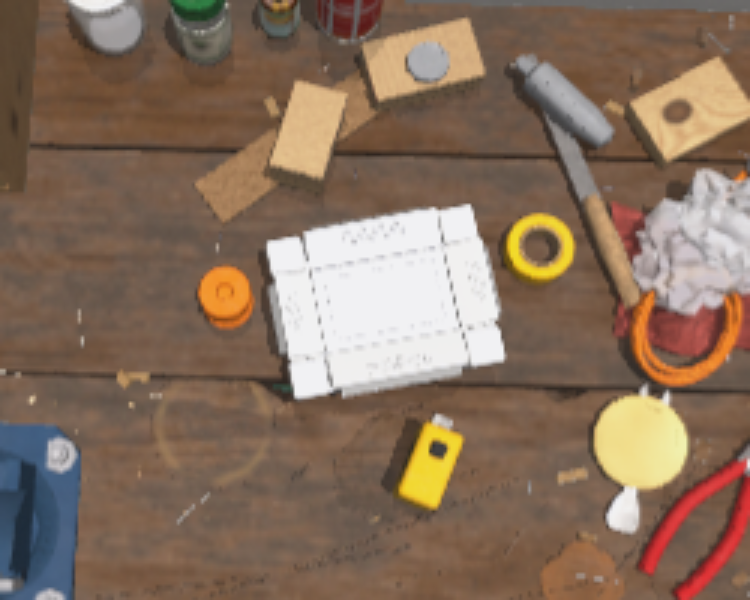

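View pics/scene0.png

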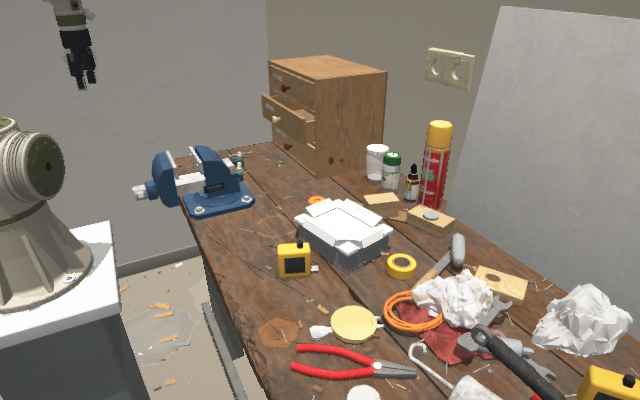

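The top view shows the white lid, centred near crop pixel (387,300). The spool is at (225,295), the tape roll at (540,247) and the tape measure at (432,465). The scene view shows all four rim sections standing up. The fit puts the box at about (0.596, -0.1975) with a yaw of 12°, and its sizes and heights match those given. Next I check the clearance along the path and work out the first shift.

```bash
cat >> h.py <<'E'
from scipy.spatial.transform import Rotation as R
C=np.array([.596,-.1975]);yw=np.radians(12);ex=np.array([np.cos(yw),np.sin(yw)]);ey=np.array([-ex[1],ex[0]])
PTS=dict(front=C-.057*ex,back=C+.057*ex,left=C+.077*ey,right=C-.077*ey)
def delta(a,z):
    s=get_state();w,x,y,zz=s["orientation"];r=R.from_quat([x,y,zz,w])
    return r.inv().apply(np.r_[PTS[a],z]-s["tcp_pos"]).round(4)
E
python3 - <<'E'
from h import *
P=np.concatenate([np.load("top.npy").reshape(-1,3),np.load("scene.npy").reshape(-1,3)])
for y in np.arange(-.25,.5,.05):
    x=.164+(.551-y)*.497
    q=P[(abs(P[:,1]-y)<.03)&(abs(P[:,0]-x)<.08)]
    print(y.round(2),x.round(2),q[:,2].max().round(3) if len(q) else None)
print(delta("front",.231),{k:v.round(4) for k,v in PTS.items()})
E
```

```text
-0.25 0.56 0.075
-0.2 0.54 0.073
-0.15 0.51 0.073
-0.1 0.49 0.073
-0.05 0.46 0.006
-0.0 0.44 0.006
0.05 0.41 0.145
0.1 0.39 0.146
0.15 0.36 0.146
0.2 0.34 0.144
0.25 0.31 0.004
0.3 0.29 0.003
0.35 0.26 0.003
0.4 0.24 -0.849
0.45 0.21 0.332
[-5.776e-01 -6.214e-01  4.000e-04] {'front': array([ 0.5402, -0.2094]), 'back': array([ 0.6518, -0.1856]), 'left': array([ 0.58  , -0.1222]), 'right': array([ 0.612 , -0.2728])}
```

Request:
drive_tool(
  deltas=[
    [[255, -0.578, -0.621, 0, 0, 0, -28.5], [255, -0.578, -0.621, 0, 0, 0, -28.5], [255, -0.578, -0.621, 0, 0, 0, -28.5], [255, -0.578, -0.621, 0, 0, 0, -28.5], [255, -0.578, -0.621, 0, 0, 0, -28.5], [255, -0.578, -0.621, 0, 0, 0, -28.5], [255, -0.578, -0.621, 0, 0, 0, -28.5], [255, -0.578, -0.621, 0, 0, 0, -28.5], [255, -0.578, -0.621, 0, 0, 0, -28.5], [255, -0.578, -0.621, 0, 0, 0, -28.5], [255, -0.578, -0.621, 0, 0, 0, -28.5], [255, -0.578, -0.621, 0, 0, 0, -28.5]],
  ],
)

```text
clock: 1.6
tcp_pos: [0.4955, -0.1182, 0.231]
orientation: [-0.0, -0.104, 0.995, 0.0]
wrist_force: [1.2, 0.1, 0.5]
finger_gap: -0.0001
grip_force: 0.0
```

```bash
python3 -c "
from h import *
s=get_state();print(s['tcp_pos'],s['orientation'],s['joint_pos'],s['finger_gap'],delta('front',.09))"
```

```text
[ 0.49550046 -0.11820159  0.2310311 ] [-3.99648323e-05 -1.03841564e-01  9.94593826e-01  2.23053794e-04] [-3.92083963e-01  1.86373394e-01 -1.21214356e-01  1.26349122e+00
  3.54277215e-04 -6.00142213e-01] -7.582432892427201e-05 [-0.025  -0.0985  0.141 ]
```

Request:
drive_tool(
  deltas=[
    [[255, -0.025, -0.0985, 0.06, 0, 0, 0], [255, -0.025, -0.0985, 0.12, 0, 0, 0], [255, -0.025, -0.0985, 0.14, 0, 0, 0], [255, -0.025, -0.0985, 0.14, 0, 0, 0]],
  ],
)

```text
clock: 2.1
tcp_pos: [0.5365, -0.2066, 0.0862]
orientation: [-0.004, -0.103, 0.995, 0.003]
wrist_force: [-0.4, -0.3, 0.1]
finger_gap: 0.0
grip_force: 0.0
```

```bash
python3 -c "
from h import *
s=get_state();print(s['tcp_pos'],s['wrist_force'],delta('front',.058))"
```

```text
[ 0.53654581 -0.20655837  0.08620787] [-0.35646272 -0.27918431  0.10284504] [-0.0033 -0.0037  0.0282]
```

Request:
drive_tool(
  deltas=[
    [[255, 0, 0, 0, 0, 0, 0], [255, 0, 0, 0, 0, 0, 0]],
  ],
)

```text
clock: 2.35
tcp_pos: [0.5413, -0.2073, 0.0939]
orientation: [0.002, -0.105, 0.995, -0.001]
wrist_force: [-0.4, 0.8, -0.3]
finger_gap: -0.0003
grip_force: 0.0
```

```bash
python3 -c "
from h import *
s=get_state();print(s['tcp_pos'],s['wrist_force'],delta('front',.058))"
```

```text
[ 0.54128832 -0.2073336   0.09393861] [-0.371214    0.79405235 -0.26761023] [ 0.0016 -0.0017  0.0359]
```

Request:
drive_tool(
  deltas=[
    [[255, 0, 0, 0.006, 0, 0, 0], [255, 0, 0, 0.011, 0, 0, 0], [255, 0, 0, 0.015, 0, 0, 0], [255, 0, 0, 0.019, 0, 0, 0], [255, 0, 0, 0.022, 0, 0, 0], [255, 0, 0, 0.025, 0, 0, 0], [255, 0, 0, 0.028, 0, 0, 0], [255, 0, 0, 0.03, 0, 0, 0], [255, 0, 0, 0.032, 0, 0, 0], [255, 0, 0, 0.032, 0, 0, 0]],
  ],
)

```text
clock: 3.6
tcp_pos: [0.54, -0.2072, 0.0589]
orientation: [-0.0, -0.104, 0.995, 0.0]
wrist_force: [0.2, 0.1, -0.2]
finger_gap: 0.0
grip_force: 0.0
```

```bash
python3 -c "
from h import *
s=get_state();print(s['tcp_pos'],s['wrist_force'],delta('front',.058))"
```

```text
[ 0.53995984 -0.20720126  0.05893699] [ 0.23376963  0.08694108 -0.18977459] [ 0.0002 -0.0022  0.0009]
```

Request:
drive_tool(
  deltas=[
    [[255, 0, 0, -0.035, 0, 0, 0], [255, -0.03, -0.002, -0.035, 0, 0, 0], [255, -0.08, -0.002, -0.035, 0, 0, 0], [255, -0.112, -0.002, -0.035, 0, 0, 0], [255, -0.112, -0.002, -0.035, 0, 0, 0], [255, -0.112, -0.002, -0.035, 0, 0, 0]],
  ],
)

```text
clock: 4.35
tcp_pos: [0.6493, -0.1859, 0.0938]
orientation: [-0.001, -0.104, 0.995, 0.0]
wrist_force: [-0.3, 0.0, -0.4]
finger_gap: 0.0001
grip_force: 0.0
```

```bash
python3 -c "
from h import *
s=get_state();print(s['tcp_pos'],s['wrist_force'],delta('back',.058))
im,P=cloud('top');d=P[...,:2]-C;x=d@ex;y=d@ey
for n,m in dict(front=(x<-.05)&(x>-.06)&(abs(y)<.05),left=(y>.07)&(y<.08)&(abs(x)<.03),right=(y<-.07)&(y>-.08)&(abs(x)<.03)).items(): print(n,np.nanmedian(P[m][:,2]))"
```

```text
[ 0.64927003 -0.1858634   0.09379378] [-0.3166334   0.04543966 -0.37004549] [-0.0025 -0.0003  0.0358]
front 0.6095493887184202
left 0.6078663630770818
right 0.06690931959552804
```

Request:
drive_tool(
  deltas=[
    [[255, -0.001, 0, 0.008, 0, 0, 0], [255, -0.001, 0, 0.014, 0, 0, 0], [255, -0.001, 0, 0.018, 0, 0, 0], [255, -0.001, 0, 0.022, 0, 0, 0], [255, -0.001, 0, 0.025, 0, 0, 0], [255, -0.001, 0, 0.028, 0, 0, 0], [255, -0.001, 0, 0.031, 0, 0, 0], [255, -0.001, 0, 0.033, 0, 0, 0], [255, -0.001, 0, 0.035, 0, 0, 0], [255, -0.001, 0, 0.035, 0, 0, 0]],
  ],
)

```text
clock: 5.65
tcp_pos: [0.6503, -0.1858, 0.0585]
orientation: [-0.001, -0.104, 0.995, 0.0]
wrist_force: [0.2, -0.1, 0.1]
finger_gap: -0.0
grip_force: 0.0
```

```bash
python3 -c "
from h import *
s=get_state();print(s['tcp_pos'],s['wrist_force'],delta('back',.058),delta('left',.094))
im,P=cloud('scene');d=P[...,:2]-C;x=d@ex;y=d@ey;cv2.imwrite('pics/s1.png',cv2.resize(im[170:290,240:430,::-1],None,fx=4,fy=4))
for n,m in dict(front=(x<-.05)&(x>-.06)&(abs(y)<.05),left=(y>.07)&(y<.08)&(abs(x)<.03),right=(y<-.07)&(y>-.08)&(abs(x)<.03)).items(): print(n,np.nanmedian(P[m][:,2]))"
```

```text
[ 0.6502543  -0.18575952  0.05845931] [ 0.21841107 -0.08922584  0.14172001] [-0.0015 -0.0002  0.0005] [ 0.0556  0.0768 -0.0354]
front 0.020522141740103028
left 0.06622673945174601
right 0.023430079636752865
```

View pics/s1.png

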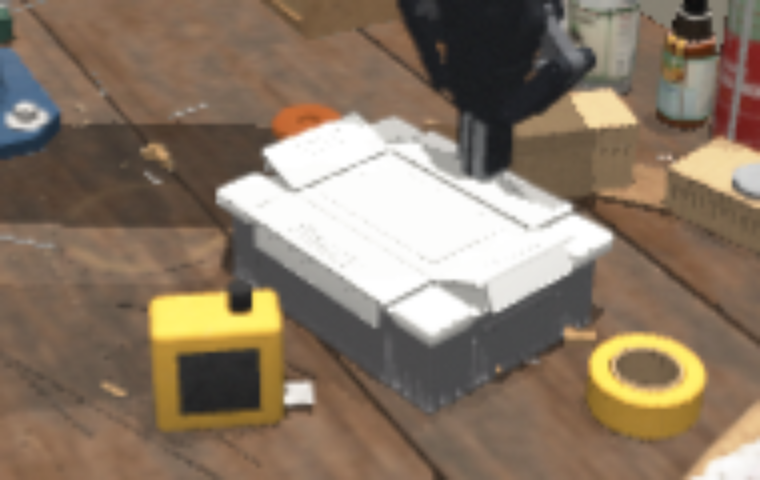

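The front section at crop (325,240) now lies flat, and the back section under the fingers (485,175) looks shut. The left (330,150) and right (530,275) sections are still up. Next is the left one, with the tool turned 90°.

Request:
drive_tool(
  deltas=[
    [[255, 0, 0, -0.04, 0, 0, 0], [255, 0, 0, -0.045, 0, 0, 10], [255, 0.028, 0.038, -0.045, 0, 0, 20], [255, 0.055, 0.077, -0.045, 0, 0, 30], [255, 0.055, 0.077, -0.045, 0, 0, 40], [255, 0.055, 0.077, -0.045, 0, 0, 50], [255, 0.055, 0.077, -0.045, 0, 0, 60], [255, 0.055, 0.077, -0.042, 0, 0, 70], [255, 0.055, 0.077, -0.038, 0, 0, 80], [255, 0.055, 0.077, -0.035, 0, 0, 90], [255, 0.055, 0.077, -0.035, 0, 0, 90], [255, 0.055, 0.077, -0.035, 0, 0, 90]],
  ],
)

```text
clock: 7.2
tcp_pos: [0.5812, -0.122, 0.0944]
orientation: [0.0, 0.629, 0.778, 0.0]
wrist_force: [0.1, 0.5, -0.1]
finger_gap: 0.0002
grip_force: 0.0
```

```bash
python3 -c "
from h import *
s=get_state();print(s['tcp_pos'],s['wrist_force'],s['orientation'],delta('left',.058))"
```

```text
[ 0.58121243 -0.1219934   0.09439347] [ 0.11318772  0.53248122 -0.05398247] [2.41111120e-05 6.28550435e-01 7.77768827e-01 3.88263611e-05] [ 0.0001 -0.0012  0.0364]
```

Request:
drive_tool(
  deltas=[
    [[255, 0, -0.001, 0.008, 0, 0, 0], [255, 0, -0.001, 0.014, 0, 0, 0], [255, 0, -0.001, 0.018, 0, 0, 0], [255, 0, -0.001, 0.022, 0, 0, 0], [255, 0, -0.001, 0.025, 0, 0, 0], [255, 0, -0.001, 0.028, 0, 0, 0], [255, 0, -0.001, 0.031, 0, 0, 0], [255, 0, -0.001, 0.034, 0, 0, 0], [255, 0, -0.001, 0.036, 0, 0, 0], [255, 0, -0.001, 0.036, 0, 0, 0]],
  ],
)

```text
clock: 8.45
tcp_pos: [0.5802, -0.1224, 0.0582]
orientation: [0.0, 0.63, 0.777, -0.0]
wrist_force: [-1.0, -0.1, -0.2]
finger_gap: -0.0
grip_force: 0.0
```

```bash
python3 -c "
from h import *
s=get_state();print(s['tcp_pos'],s['wrist_force'],delta('left',.058),delta('right',.094))"
```

```text
[ 0.58024202 -0.12236526  0.05816512] [-0.9931354  -0.05735122 -0.20996877] [ 0.0002 -0.0002  0.0002] [-0.1538 -0.     -0.0358]
```

Request:
drive_tool(
  deltas=[
    [[255, 0, 0, -0.035, 0, 0, 0], [255, -0.04, 0, -0.036, 0, 0, 0], [255, -0.1, 0, -0.036, 0, 0, 0], [255, -0.154, 0, -0.036, 0, 0, 0], [255, -0.154, 0, -0.036, 0, 0, 0], [255, -0.154, 0, -0.036, 0, 0, 0], [255, -0.154, 0, -0.036, 0, 0, 0]],
  ],
)

```text
clock: 9.32
tcp_pos: [0.6118, -0.2715, 0.0941]
orientation: [-0.001, 0.629, 0.777, 0.0]
wrist_force: [-0.8, 0.4, -0.4]
finger_gap: 0.0001
grip_force: 0.0
```

Request:
drive_tool(
  deltas=[
    [[255, 0, 0, 0.008, 0, 0, 0], [255, 0, 0, 0.014, 0, 0, 0], [255, 0, 0, 0.018, 0, 0, 0], [255, 0, 0, 0.022, 0, 0, 0], [255, 0, 0, 0.025, 0, 0, 0], [255, 0, 0, 0.028, 0, 0, 0], [255, 0, 0, 0.031, 0, 0, 0], [255, 0, 0, 0.034, 0, 0, 0], [255, 0, 0, 0.036, 0, 0, 0], [255, 0, 0, 0.036, 0, 0, 0]],
  ],
)

```text
clock: 10.58
tcp_pos: [0.6118, -0.2724, 0.0581]
orientation: [-0.0, 0.63, 0.777, 0.0]
wrist_force: [-0.3, 0.6, 2.3]
finger_gap: -0.0001
grip_force: 1.2
```

Request:
drive_tool(
  deltas=[
    [[255, 0, 0, -0.04, 0, 0, 0], [255, 0, 0, -0.1, 0, 0, 0], [255, 0.05, -0.04, -0.15, 0, 0, 0], [255, 0.1, -0.08, -0.18, 0, 0, 0], [255, 0.15, -0.12, -0.2, 0, 0, 0], [255, 0.2, -0.16, -0.2, 0, 0, 0], [255, 0.25, -0.2, -0.2, 0, 0, 0], [255, 0.3, -0.2, -0.2, 0, 0, 0], [255, 0.35, -0.2, -0.2, 0, 0, 0], [255, 0.35, -0.2, -0.2, 0, 0, 0], [255, 0.35, -0.2, -0.2, 0, 0, 0], [255, 0.35, -0.2, -0.2, 0, 0, 0]],
  ],
)

```text
clock: 12.08
tcp_pos: [0.3445, 0.0273, 0.2581]
orientation: [-0.0, 0.63, 0.776, -0.0]
wrist_force: [-0.6, -0.6, 0.9]
finger_gap: -0.0
grip_force: 0.0
```

```bash
python3 -c "
from h import *
s=get_state();print(s['tcp_pos'],s['wrist_force'])
im,_=cloud('scene');cv2.imwrite('pics/s2.png',cv2.resize(im[170:290,240:430,::-1],None,fx=4,fy=4))
im,P=cloud('top');d=P[...,:2]-C;x=d@ex;y=d@ey
a,b=abs(x),abs(y)
for n,m in dict(front=(x<-.058)&(a<.065)&(b<.05),back=(x>.058)&(a<.065)&(b<.05),left=(y>.078)&(b<.085)&(a<.03),right=(y<-.078)&(b<.085)&(a<.03),mid=(a<.03)&(b<.05)).items(): print(n,np.nanpercentile(P[m][:,2],[25,50,75]))
m=(P[...,2]>.05)&(P[...,2]<.065)&(a<.11)&(b<.11)
print(cv2.minAreaRect((P[m][:,:2]*1000).astype(np.float32)))"
```

```text
[0.34450443 0.02725049 0.25814621] [-0.63740641 -0.63033341  0.93107268]
front [0.00019386 0.05535849 0.05813354]
back [0.05687177 0.05789026 0.05895321]
left [0.05710131 0.05780497 0.05900659]
right [0.05670381 0.05761099 0.05871976]
mid [0.05577967 0.05678417 0.05784201]
((576.1610107421875, -201.68434143066406), (179.4542694091797, 173.569091796875), 12.111149787902832)
```

View pics/s2.png

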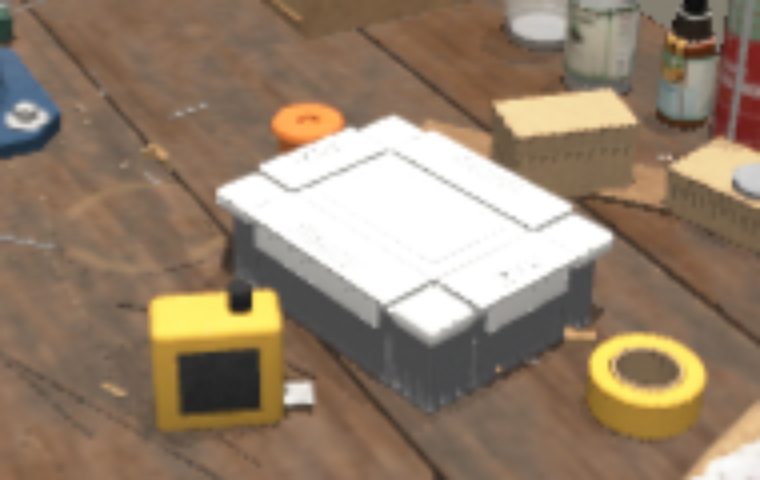

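All four rim sections lie flat: front (325,240), back (490,170), left (320,155) and right (530,275). Measured heights are about 58 mm. The box and the three bystanders are where they were.

```bash
python3 -c "
from workcell import hand_in
print(hand_in())"
```

```text
the job is handed in; nothing more can be done
None
```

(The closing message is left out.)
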